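Put the box vans away by roof colour

ROBOT

A 7-joint arm with a two-finger parallel gripper is mounted at the origin on the work surface. World frame = base frame: x ahead of the robot, y to its left, z up, the work surface at z = 0. Lengths are in m, angles in rad, forces in N, time in s.
With the tool pointing down it reaches from about 0.4 to 0.875 m from the base axis. Payload 19.3 kg.
Tool frame: the origin (TCP) lies on the centre line of the jaws, within the pads' length; the fingertips stand 14 mm ahead of it and the grasp point (between the pads) lies 5 mm behind it; x points along the fingers, y is the direction in which the jaws open and shut, and the axes are right-handed (so a half turn about x gives the same grasp; the last joint's range is limited). The gripper opens to 85 mm and grips with 20 to 120 N. Pads are 22 mm wide; open, the fingers measure 114 mm over their backs; the gripper's body (76 mm by 85 mm) begins 54 mm behind the grasp point. The pads swing forward as they close: fully open they stand 13 mm farther back than shut.
Start: joints at [1.198, 0.521, -0.036, 1.599, 0.021, 1.021, -0.113], TCP at [0.186, -0.597, 0.245] pointing down, gripper open.
Joint ranges: [-2.91, 2.91], [-0.3, 2.13], [-1.5, 1.42], [0.17, 2.43], [-1.26, 4.41], [0.16, 1.93], [-2.52, 2.52]. Speed limits (rad/s): [1.89, 1.89, 2.39, 2.39, 3.01, 3.01, 3.01].

INTERFACE

Orientations are given as [roll, pitch, yaw] about the fixed x, y, z axes, in that order (R = Rz(yaw) Ry(pitch) Rx(roll)).
In Python, from workcell import monitor, optics, bot gives the robot as it stands.
- The arm moves only by the tool arm_command, never from a script. Its arguments are lists of equal length, an entry for each row: "delta_pos": the shift along the tool's x, y, z as a fraction of full scale, a list of three; "rotation": the turn, a rotation vector about the tool's x, y, z as a fraction of full scale, a list of three. In form: {"delta_pos": [[dx, dy, dz], ...], "rotation": [[wx, wy, wz], ...]}. A call has 1 to 10 rows; each row shifts and turns the pose as measured when the row begins, along the tool's axes as they then stand; what a row does not reach is not made up. Full scale, the value 1, is 30 mm for a shift and 6 degrees for a turn. A row lasts 1/10 s, in which the tool goes at most 50 mm and 8.59 degrees, less where a joint would pass 70% of its speed; a pose out of reach is approached as far as the arm can. A call with a number of a shift or a turn outside -1 to 1 is refused whole. A call with a gripper value outside its range is refused whole. "gripper" is the closure, from -1 (fully open) to 1 (shut), so that 0 is half open, set as the call begins (left out, the last holds). The fingers move at their own pace and stop on an object; "grip_force" is the grip in N (left out, the last holds). Time passes only in rows, so rows that do not move let the fingers close. It gives the time, the measured TCP pose, the force and the opening at its end, in the units of the state.
- monitor.observe(): the state, without advancing time (a new reading comes with each control period).
- optics.grab_frame(name): name is "side" or "top" or "wrist"; returns the picture (400x640x3 uint8, red, green, blue); there is no depth.
- optics.camera_params(name): a dict with "fx", "fy", "cx", "cy" (pixels), "dist_coeffs" ([k1, k2, p1, p2, k3] as OpenCV has them; the pictures are not rectified), "origin" and "rotation" of the camera in the world. Camera axes: x right, y down, z forward; pixel columns grow to the right and rows downward; lengths in m; the calibration is good to about 2 mm. A picture is of the moment at which its call begins: read the wrist's pose just before it. camera_params takes no time and is no camera call; for the wrist camera it gives the pose at the moment of the call.
- bot.job_done(): hands the job in, once; it reports no verdict.
The state is a dict: "clock": time; "qpos": joint angles; "qd": joint speeds; "joint_efforts": joint torques, N m; "position": TCP position; "tool_rot": TCP orientation; "force": force on the tool from outside, world axes, zero at the start; "moment": the same for the moment, N m; "grip_width": finger opening in m.
Only numpy, scipy, OpenCV 4.12 (cv2) and the standard library are available. Lean on these libraries where they do the work, as an engineer would, in place of code of your own. Each camera call takes 0.05 s, during which the arm holds its last target. There are 200 camera calls.

TASK

Two olive box vans lean in the tilted service cradles. Put each one away in the tray of the same colour as its roof, standing upright on its wheels; lower it to the tray floor before you let go, do not drop it. Leave the yellow-roofed van in its tray and everything else on the table where it is.

Things in the scene. Friction and masses are not known exactly. Their poses are not given: they have to be found in the camera images.
- van_red: olive box van with red roof, 120 mm long (its y), 36 wide (its x), 52 high (its z); flat sides from 10 to 48 mm above its underside, coloured top 8 mm; about 150 g; origin at the centre of its underside. Starts leaning in one of the cradles, rolled 30 degrees about its length, roof facing up and towards the robot
- van_blue: olive box van with blue roof, 120 mm long (its y), 36 wide (its x), 52 high (its z); flat sides from 10 to 48 mm above its underside, coloured top 8 mm; about 150 g; origin at the centre of its underside. Starts leaning in one of the cradles, rolled 30 degrees about its length, roof facing up and towards the robot
- van_yellow: olive box van with yellow roof, 120 mm long (its y), 36 wide (its x), 52 high (its z); flat sides from 10 to 48 mm above its underside, coloured top 8 mm; about 150 g; origin at the centre of its underside. Already stands in the yellow tray; leave it alone
- tray_red: open red plastic tray, 180 mm long (along its y), 106 mm wide (along its x), 30 mm high; walls and floor 5 mm thick, so inside 170 x 96 mm; a flat dark grey pad on its floor; fixed; origin at the centre of its underside, z up
- tray_blue: open blue plastic tray, 180 mm long (along its y), 106 mm wide (along its x), 30 mm high; walls and floor 5 mm thick, so inside 170 x 96 mm; a flat dark grey pad on its floor; fixed; origin at the centre of its underside, z up
- tray_yellow: open yellow plastic tray, 180 mm long (along its y), 106 mm wide (along its x), 30 mm high; walls and floor 5 mm thick, so inside 170 x 96 mm; a flat dark grey pad on its floor; fixed; origin at the centre of its underside, z up
- cradle_a: fixed tilted cradle on a plywood plinth 62 mm high, 150 mm long (its y), 100 mm deep; z up, x level, pointing up the slope away from the robot; origin on the table. Grey bed 80 mm wide, tilted 30 degrees, lower on the robot side; the van underside centre rests on it 84 mm above the origin. A lip at the bed lower edge, 16 mm high square to the bed, touches the van side and stops it sliding
- cradle_b: a second cradle, same as cradle_a; either may be on the left, one van on each. The van's sides are tilted 30 degrees with it, so a gripper meets them flat when it comes in square to the bed, tilted 30 degrees from vertical
- dome: loose brass steam dome standing between the cradles, 52 mm across its foot, 62 mm high; origin at the centre of its underside; leave alone
- tender: loose black cast-metal tender, 125 mm long (its y), 38 mm wide, 50 mm high, on the robot's right; origin at the centre of its underside; leave alone
- square: loose chrome engineer's square lying flat on the robot's left: stock 80 mm along its y and 14 mm high, thin blade 120 mm along its x; origin under the stock's centre; leave alone
- jar: loose small olive paint jar, 44 mm across, 55 mm high, beyond the cradles; origin at the centre of its underside; leave alone

How it is judged:
On the way, in this order (a step that is already met when the one before it is completed fails the run):
1. one van is in the tray of its colour, lowered to within about 12 mm of the floor while the fingers still hold it (((x of van_red in the frame of tray_red between -0.04 and 0.04 m and y of van_red in the frame of tray_red between -0.04 and 0.04 m and z of van_red in the frame of tray_red below 0.017 m and contact force between the fingers and van_red above 0.5 N) or (x of van_blue in the frame of tray_blue between -0.04 and 0.04 m and y of van_blue in the frame of tray_blue between -0.04 and 0.04 m and z of van_blue in the frame of tray_blue below 0.017 m and contact force between the fingers and van_blue above 0.5 N))), for 0.05 s.
2. the other van is likewise lowered into the tray of its colour, with the first one resting in its own (((x of van_red in the frame of tray_red between -0.04 and 0.04 m and y of van_red in the frame of tray_red between -0.04 and 0.04 m and z of van_red in the frame of tray_red below 0.017 m and contact force between the fingers and van_red above 0.5 N and x of van_blue in the frame of tray_blue between -0.04 and 0.04 m and y of van_blue in the frame of tray_blue between -0.04 and 0.04 m and z of van_blue in the frame of tray_blue below 0.009 m and angle between van_blue's own z axis and vertical below 0.12 rad and linear speed of van_blue below 0.02 m/s) or (x of van_blue in the frame of tray_blue between -0.04 and 0.04 m and y of van_blue in the frame of tray_blue between -0.04 and 0.04 m and z of van_blue in the frame of tray_blue below 0.017 m and contact force between the fingers and van_blue above 0.5 N and x of van_red in the frame of tray_red between -0.04 and 0.04 m and y of van_red in the frame of tray_red between -0.04 and 0.04 m and z of van_red in the frame of tray_red below 0.009 m and angle between van_red's own z axis and vertical below 0.12 rad and linear speed of van_red below 0.02 m/s))), for 0.05 s.
At the end, for the whole second after the job is handed in: the red-roofed van stands in the red tray and the blue-roofed van in the blue tray, each on the tray floor (within 4 mm), upright within about 7 degrees, released and still; the yellow-roofed van, dome, tender, square and jar are within 20 mm of where they began (x of van_red in the frame of tray_red between -0.04 and 0.04 m and y of van_red in the frame of tray_red between -0.04 and 0.04 m and z of van_red in the frame of tray_red below 0.009 m and angle between each of van_red, van_blue's own z axis and vertical below 0.12 rad and linear speed of each of van_red, van_blue below 0.02 m/s and x of van_blue in the frame of tray_blue between -0.04 and 0.04 m and y of van_blue in the frame of tray_blue between -0.04 and 0.04 m and z of van_blue in the frame of tray_blue below 0.009 m and distance of each of van_yellow, dome, tender, square, jar from where it was at the start of the episode below 0.02 m); the robot touches nothing.
It fails at once if the yellow-roofed van is moved by more than 20 mm (distance of van_yellow from where it was at the start of the episode above 0.02 m).
It fails at once if the dome is moved by more than 20 mm (distance of dome from where it was at the start of the episode above 0.02 m).
It fails at once if the tender is moved by more than 20 mm (distance of tender from where it was at the start of the episode above 0.02 m).
It fails at once if the square is moved by more than 20 mm (distance of square from where it was at the start of the episode above 0.02 m).
It fails at once if the jar is moved by more than 20 mm (distance of jar from where it was at the start of the episode above 0.02 m).
It also fails if it takes over 64 s, if anything falls off the work surface, if the arm or the gripper's body presses on something with over 40 N, if the wrist force passes 120 N, or if a joint passes its speed limit or range.

## Working session

There is one attempt and no reset: what is moved stays moved. The work goes in short steps, Python scripts to look and compute and a tool call to move; the robot and the scene stay as the last step left them, time stands still between calls to the robot, and variables do not carry over. Pictures are saved under pics/ and viewed, about 8 in all and at most 12, crops included, and the job is handed in when it is done.

Besides the shell and the picture viewer there is one more tool, called after "Call:" as a command line: name --argument value ..., lists and objects as JSON in quotes. arm_command: Moves the arm, as the interface text tells. Its arguments: {"type":"object","properties":{"delta_pos":{"type":"array","items":{"type":"array","items":{"type":"number"}}},"rotation":{"type":"array","items":{"type":"array","items":{"type":"number"}}},"gripper":{"type":"number"},"grip_force":{"type":"number"}},"required":["delta_pos","rotation"]}

```bash
mkdir -p pics
python3 - <<'E'
from workcell import monitor, optics, bot
import cv2
s=monitor.observe();print({k:s[k] for k in('clock','position','tool_rot','grip_width','force')})
for n in('side','top'):
    im=optics.grab_frame(n);cv2.imwrite(f'pics/{n}0.png',im[:,:,::-1]);print(n,optics.camera_params(n))
print(optics.camera_params('wrist'))
E
```

```text
{'clock': 0.0, 'position': array([ 0.18625829, -0.5962806 ,  0.24472018]), 'tool_rot': array([-1.52019947,  1.56966918,  1.92417447]), 'grip_width': 0.08519313822111062, 'force': array([ 0.48665543,  0.01199472, -0.15919686])}
side {'fx': 463.7900485607671, 'fy': 463.7900485607671, 'cx': 322.15716912706347, 'cy': 195.98054842482512, 'dist_coeffs': array([-0.00752982,  0.        ,  0.        ,  0.        ,  0.        ]), 'origin': array([0.15643387, 0.83334462, 1.06888065]), 'rotation': array([-2.38690801, -0.01869051, -2.63821197])}
top {'fx': 432.29502370389866, 'fy': 432.29502370389866, 'cx': 318.32239471495166, 'cy': 193.7502630564028, 'dist_coeffs': array([0.02312346, 0.        , 0.        , 0.        , 0.        ]), 'origin': array([0.43029139, 0.00750437, 1.26172449]), 'rotation': array([-3.00551328, -0.01416916, -1.565625  ])}
{'fx': 360.7401140376938, 'fy': 360.7401140376938, 'cx': 324.45212417903724, 'cy': 197.2160562957719, 'dist_coeffs': array([-0.05537403,  0.        ,  0.        ,  0.        ,  0.        ]), 'origin': array([ 0.25345578, -0.57554051,  0.37204924]), 'rotation': array([ 2.85614713e+00,  1.65266770e-03, -1.26784469e+00])}
```

View pics/top0.png

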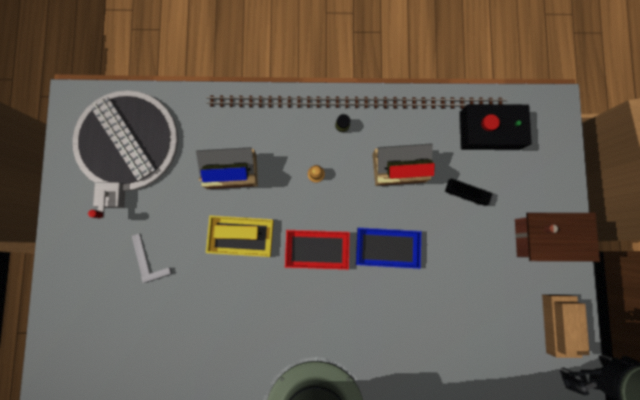

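View pics/side0.png

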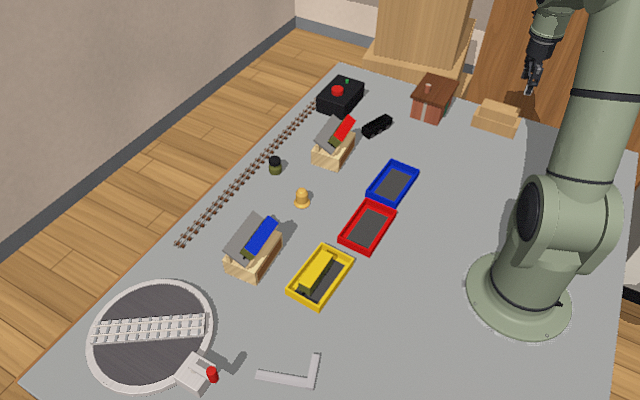

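The top view (image up = +x, left = +y) shows the blue van on the left cradle at (224,173) and the red van on the right at (410,170). The trays are yellow (240,235), red (318,249) and blue (389,247). The side view agrees, and the red and blue trays are empty.

```bash
cat > h.py <<'E'
import numpy as np, cv2
from scipy.spatial.transform import Rotation as R
from workcell import monitor, optics, bot
def rot(rpy): return R.from_euler('xyz',rpy).as_matrix()
def ray(p,px):
    K=np.array([[p['fx'],0,p['cx']],[0,p['fy'],p['cy']],[0,0,1]])
    u=cv2.undistortPoints(np.array(px,float).reshape(-1,1,2),K,p['dist_coeffs']).reshape(-1,2)
    return np.c_[u,np.ones(len(u))]@rot(p['rotation']).T
def onz(p,px,z):
    d=ray(p,px);o=np.array(p['origin']);return o+d*((z-o[2])/d[:,2])[:,None]
def tri(p1,a,p2,b):
    d1=ray(p1,[a])[0];d2=ray(p2,[b])[0]
    o1,o2=np.array(p1['origin']),np.array(p2['origin'])
    t=np.linalg.lstsq(np.c_[d1,-d2],o2-o1,rcond=None)[0]
    A,B=o1+t[0]*d1,o2+t[1]*d2;return (A+B)/2,np.linalg.norm(A-B)
H={'blue':(105,130),'red':(0,8),'yellow':(22,35)}
def blobs(im,c,n=2,amin=60):
    h=cv2.cvtColor(im,cv2.COLOR_RGB2HSV);lo,hi=H[c]
    m=cv2.inRange(h,(lo,130,60),(hi,255,255))
    if c=='red': m|=cv2.inRange(h,(172,130,60),(180,255,255))
    cs,_=cv2.findContours(m,cv2.RETR_EXTERNAL,cv2.CHAIN_APPROX_NONE)
    return sorted([k for k in cs if cv2.contourArea(k)>amin],key=cv2.contourArea,reverse=True),m
E
python3 - <<'E'
from h import *
np.set_printoptions(precision=4,suppress=True)
s=monitor.observe();print('T',rot(s['tool_rot']))
for n in('top','side'):
    im=cv2.imread(f'pics/{n}0.png')[:,:,::-1].copy();p=optics.camera_params(n)
    for c in('red','blue'):
        for k in blobs(im,c)[0][:4]:
            r=cv2.minAreaRect(k);b=cv2.boxPoints(r)
            z=.03 if cv2.contourArea(k)>1500 and n=='top' else .125
            print(n,c,cv2.contourArea(k),np.round(r[0],1),np.round(r[1],1),round(r[2],1),'z',z,onz(p,[r[0]],z)[0,:2]); print(onz(p,b,z)[:,:2].tolist() if n=='top' else np.round(b,1).tolist())
E
```

```text
T [[-0.0004  0.2982 -0.9545]
 [ 0.001  -0.9545 -0.2982]
 [-1.     -0.001   0.0001]]
top red 2307.0 [317.1 249.3] [64.2 37.5] 1.9 z 0.03 [ 0.4408 -0.0065]
[[0.3910939505712001, 0.0850293718801608], [0.4961341919984965, 0.08318895257621131], [0.49114634731134715, -0.0992151016091558], [0.3860194495994317, -0.09515516427588806]]
top red 566.5 [411.5 170.3] [13.9 45.7] 86.3 z 0.125 [ 0.6513 -0.2572]
[[0.6657171589963331, -0.19511504886864553], [0.6746750203342268, -0.3178273887987745], [0.636834530521161, -0.31907091310430585], [0.6279679353465419, -0.19688879833160375]]
top red 215.5 [490.5 122. ] [16. 17.] 90.0 z 0.125 [ 0.7863 -0.4751]
[[0.808703672938563, -0.4530240631087782], [0.8089991720249766, -0.49930897373209177], [0.7640936723418005, -0.49712959440237764], [0.7637929103314249, -0.4510713082260749]]
top red 138.0 [521.8 246.7] [17.3  9.3] 86.6 z 0.125 [ 0.4502 -0.5405]
[[0.4718321692721715, -0.5283537352046206], [0.47345322345514546, -0.5527957312439052], [0.4287587286881615, -0.552624515979504], [0.4271481081174993, -0.5283189934333481]]
top blue 2307.0 [388.5 247.7] [65.1 37.
[... 1053 characters left out ...]
19999694824219], [438.5, 125.5999984741211]]
side red 131.0 [211.9 374. ] [17.1  9.8] 71.6 z 0.125 [0.5238 0.5977]
[[204.5, 367.5], [213.8000030517578, 364.3999938964844], [219.1999969482422, 380.6000061035156], [209.89999389648438, 383.70001220703125]]
side blue 1472.0 [391.5 182.5] [34.7 52.3] 34.6 z 0.125 [ 0.4213 -0.0991]
[[362.3999938964844, 194.1999969482422], [392.1000061035156, 151.10000610351562], [420.6000061035156, 170.8000030517578], [390.8999938964844, 213.89999389648438]]
side blue 512.5 [261. 235.] [13.9 40.8] 35.5 z 0.125 [0.6395 0.2467]
[[243.5, 247.5], [267.20001220703125, 214.3000030517578], [278.6000061035156, 222.39999389648438], [254.89999389648438, 255.60000610351562]]
```

```bash
cat >> h.py <<'E'
def vanR(psi,tilt=30): return R.from_euler('z',psi).as_matrix()@R.from_euler('y',-tilt,degrees=True).as_matrix()
def toolR(V): return np.c_[-V[:,2],V[:,0],-V[:,1]]   # tool x=-van z, y=van x, z=-van y
def plan(p1,R1,p0=None,R0=None,n=None):
    "equal rows in tool axes from the pose measured (or given) to the target"
    s=monitor.observe()
    if p0 is None: p0,R0=s['position'],rot(s['tool_rot'])
    w=R.from_matrix(R0.T@R1).as_rotvec();d=R0.T@(np.array(p1)-p0)
    n=n or int(np.ceil(max(np.linalg.norm(w)/np.radians(5.5),np.linalg.norm(d)/.027,1)))
    S=sum(R.from_rotvec(w*k/n).as_matrix() for k in range(n));q=np.linalg.solve(S,d)
    print('t',round(s['clock'],2),'rows',n,'shift',np.round(q/.03,3),'turn',np.round(w/n/np.radians(6),3),'| dist mm',np.round(d*1e3,1),'deg',np.round(np.degrees(w),1))
RED=dict(o=np.array([.675,-.2555,.084]),psi=.073); BLUE=dict(o=np.array([.661,.247,.084]),psi=.069)
def grasp(v,h):
    V=vanR(v['psi']);return v['o']+V[:,2]*h,toolR(V)
E
python3 - <<'E'
from h import *
p,Rt=grasp(RED,.134);print(p)
pm=np.array([.50,-.33,.32]);Rm=toolR(vanR(.07,0))
plan(pm,Rm); plan(p,Rt,pm,Rm)
E
```

```text
[ 0.60817844 -0.26038666  0.2000474 ]
t 0.1 rows 16 shift [-0.157  0.207 -0.901] turn [-0.799 -0.     0.001] | dist mm [ -75.1 -160.7 -378.9] deg [-76.7  -0.    0.1]
t 0.1 rows 7 shift [ 0.684  0.401 -0.294] turn [-0.004  0.001  0.714] | dist mm [120.  112.8 -61.9] deg [-0.2  0.  30. ]
```

Call:
arm_command --delta_pos '[[-0.16,0.21,-0.9],[-0.16,0.21,-0.9],[-0.16,0.21,-0.9],[-0.16,0.21,-0.9],[-0.16,0.21,-0.9],[-0.16,0.21,-0.9],[-0.16,0.21,-0.9],[-0.16,0.21,-0.9]]' --rotation '[[-0.8,0,0],[-0.8,0,0],[-0.8,0,0],[-0.8,0,0],[-0.8,0,0],[-0.8,0,0],[-0.8,0,0],[-0.8,0,0]]' --gripper -0.8 --grip_force 40

```text
clock: 0.9
position: [0.391, -0.5155, 0.2804]
tool_rot: [-1.737, 1.563, 2.395]
force: [0.0, -0.5, 0.3]
grip_width: 0.0768
```

Call:
arm_command --delta_pos '[[-0.16,0.21,-0.9],[-0.16,0.21,-0.9],[-0.16,0.21,-0.9],[-0.16,0.21,-0.9],[-0.16,0.21,-0.9],[-0.16,0.21,-0.9],[-0.16,0.21,-0.9],[-0.16,0.21,-0.9]]' --rotation '[[-0.8,0,0],[-0.8,0,0],[-0.8,0,0],[-0.8,0,0],[-0.8,0,0],[-0.8,0,0],[-0.8,0,0],[-0.8,0,0]]'

```text
clock: 1.7
position: [0.5009, -0.3169, 0.3176]
tool_rot: [-2.438, 1.557, 2.394]
force: [1.0, -0.4, -0.6]
grip_width: 0.0772
```

Run:
```python
from h import *
p,Rt=grasp(RED,.134);s=monitor.observe();print(s['position'],s['qpos'],s['grip_width'],s['force'])
plan(p,Rt)
```

```text
[ 0.50086243 -0.31688166  0.31755273] [ 0.77808215  0.43888851 -0.44588341  1.57147329  0.19341976  1.18875269
  0.41374409] 0.07718624712889034 [ 0.97212037 -0.43597425 -0.56242076]
t 1.7 rows 7 shift [ 0.671  0.405 -0.215] turn [ 0.058 -0.03   0.726] | dist mm [117.  114.3 -42.1] deg [ 2.4 -1.3 30.5]
```

Tracking is good; on to the pre-grasp.

Call:
arm_command --delta_pos '[[0.67,0.4,-0.21],[0.67,0.4,-0.21],[0.67,0.4,-0.21],[0.67,0.4,-0.21],[0.67,0.4,-0.21],[0.67,0.4,-0.21],[0.67,0.4,-0.21],[0,0,0]]' --rotation '[[0.06,-0.03,0.73],[0.06,-0.03,0.73],[0.06,-0.03,0.73],[0.06,-0.03,0.73],[0.06,-0.03,0.73],[0.06,-0.03,0.73],[0.06,-0.03,0.73],[0,0,0]]'

```text
clock: 2.5
position: [0.6121, -0.2536, 0.198]
tool_rot: [1.573, 1.024, 0.081]
force: [-1.0, -0.5, 0.6]
grip_width: 0.0765
```

Run:
```python
from h import *
np.set_printoptions(precision=4,suppress=True)
p,Rt=grasp(RED,.134);plan(p,Rt)
c=optics.camera_params('wrist');im=optics.grab_frame('wrist');cv2.imwrite('pics/w1.png',im[:,:,::-1])
import pickle;pickle.dump(c,open('w1.pkl','wb'))
for k in blobs(im,'red',amin=300)[0][:3]:
    b=cv2.boxPoints(cv2.minAreaRect(k));print(cv2.contourArea(k),b.tolist())
```

```text
t 2.5 rows 1 shift [-0.134 -0.091  0.216] turn [ 0.037 -0.038 -0.22 ] | dist mm [-4.  -2.7  6.5] deg [ 0.2 -0.2 -1.3]
10495.0 [[286.0, 122.0], [348.0, 122.0], [348.0, 306.0], [286.0, 306.0]]
```

View pics/w1.png

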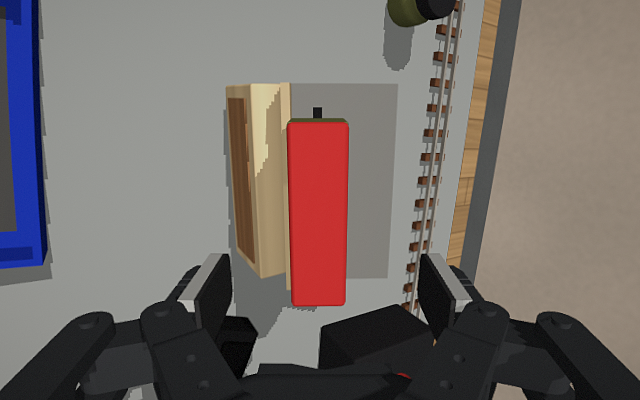

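The wrist view shows the red roof nearly square between the jaws: its corners run from about (287,122) to (348,305), and the lip is on the left side. I'll cast its corners onto the roof plane to refine the pose.

```bash
cat >> h.py <<'E'
def roof(c,im,col,v):
    "quad of the roof cast on the roof plane; printed in the frame of the assumed van"
    k=blobs(im,col,amin=300)[0][0]
    # fit four sides robustly: edges from contour points away from corners
    P=k.reshape(-1,2).astype(float);x,y,w,h=cv2.boundingRect(k)
    my=(P[:,1]>y+.15*h)&(P[:,1]<y+.85*h);mx=(P[:,0]>x+.2*w)&(P[:,0]<x+.8*w)
    sides=[P[my&(P[:,0]<x+w/2)]-[.5,0],P[my&(P[:,0]>x+w/2)]+[.5,0],P[mx&(P[:,1]<y+h/2)]-[0,.5],P[mx&(P[:,1]>y+h/2)]+[0,.5]]
    V=vanR(v['psi']);n=V[:,2];q0=v['o']+.052*n;L=[]
    for S in sides:
        vx,vy,a,b=cv2.fitLine(S.astype(np.float32),cv2.DIST_HUBER,0,.01,.01).ravel()
        e=np.array([[a-vx*30,b-vy*30],[a+vx*30,b+vy*30]]);d=ray(c,e);o=np.array(c['origin'])
        X=o+d*(((q0-o)@n)/(d@n))[:,None];X=(X-v['o'])@V;L.append(X[:,:2])
    def at(l,i,val): # other coord where coord i = val
        t=(val-l[0,i])/(l[1,i]-l[0,i]);return (l[0]+t*(l[1]-l[0]))[1-i]
    xs=[[at(l,1,yy)*1e3 for yy in(-.05,.05)] for l in L[:2]];ys=[at(l,0,0)*1e3 for l in L[2:]]
    print('side x at y-50,+50:',np.round(xs,1),'ends y:',np.round(ys,1),'width',np.round(np.mean(xs[1])-np.mean(xs[0]),1),'len',round(abs(ys[0]-ys[1]),1))
    m=np.mean(xs,axis=0);print('centre off x,y mm',round(m.mean(),1),round(np.mean(ys),1),'dpsi~(tilted) rad',round(-(m[1]-m[0])/100,4))
E
python3 - <<'E'
from h import *;import pickle
c=pickle.load(open('w1.pkl','rb'));im=cv2.imread('pics/w1.png')[:,:,::-1].copy();roof(c,im,'red',RED)
E
```

```text
side x at y-50,+50: [[-18.8 -19.1]
 [ 16.4  16.2]] ends y: [ 62.  -56.1] width 35.2 len 118.2
centre off x,y mm -1.3 2.9 dpsi~(tilted) rad 0.0021
```

```bash
cat >> h.py <<'E'
RED['o']=RED['o']+vanR(RED['psi'])@[-.0013,.0029,0]; RED['psi']+=.002
E
python3 - <<'E'
from h import *
p,Rt=grasp(RED,.134);plan(p,Rt,n=2)
p2,_=grasp(RED,.033);plan(p2,Rt,p,Rt)
E
```

```text
t 2.55 rows 2 shift [-0.048 -0.073  0.048] turn [ 0.012 -0.009 -0.102] | dist mm [-2.9 -4.4  2.8] deg [ 0.1 -0.1 -1.2]
t 2.55 rows 4 shift [ 0.842  0.    -0.   ] turn [0. 0. 0.] | dist mm [101.   0.  -0.] deg [0. 0. 0.]
```

Call:
arm_command --delta_pos '[[-0.05,-0.07,0.05],[-0.05,-0.07,0.05],[0,0,0],[0.5,0,0],[0.5,0,0],[0.5,0,0],[0.5,0,0]]' --rotation '[[0.01,-0.01,-0.1],[0.01,-0.01,-0.1],[0,0,0],[0,0,0],[0,0,0],[0,0,0],[0,0,0]]'

```text
clock: 3.25
position: [0.6384, -0.2593, 0.1486]
tool_rot: [1.559, 1.05, 0.063]
force: [0.5, -0.9, 0.7]
grip_width: 0.0769
```

Run:
```python
from h import *
p,Rt=grasp(RED,.033);plan(p,Rt,n=4)
```

```text
t 3.25 rows 4 shift [ 0.344 -0.014 -0.034] turn [0.003 0.015 0.006] | dist mm [41.3 -1.6 -4.2] deg [0.1 0.3 0.2]
```

Call:
arm_command --delta_pos '[[0.34,-0.02,-0.03],[0.34,-0.02,-0.03],[0.34,-0.01,-0.03],[0.34,-0.01,-0.03],[0,0,0]]' --rotation '[[0,0.01,0],[0,0.01,0],[0,0.01,0],[0,0,0],[0,0,0]]'

```text
clock: 3.75
position: [0.6586, -0.2513, 0.1046]
tool_rot: [1.571, 1.054, 0.079]
force: [-0.2, 0.3, 0.3]
grip_width: 0.0769
```

Run:
```python
from h import *
p,Rt=grasp(RED,.033);plan(p,Rt,n=1)
im=optics.grab_frame('wrist');cv2.imwrite('pics/w2.png',im[:,:,::-1])
```

```text
t 3.75 rows 1 shift [-0.237  0.075  0.083] turn [ 0.025 -0.018  0.065] | dist mm [-7.1  2.3  2.5] deg [ 0.2 -0.1  0.4]
```

View pics/w2.png

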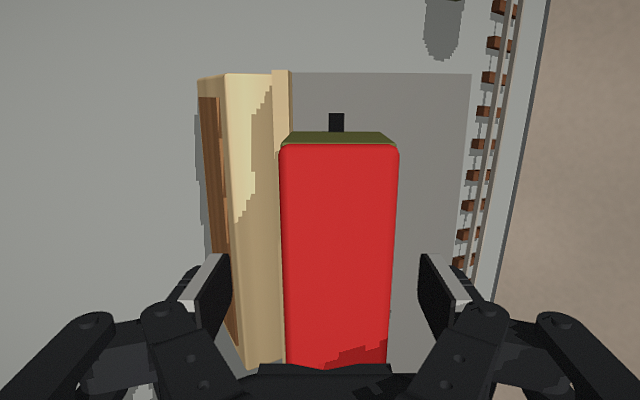

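The wrist view shows the van between the jaws (roof x 280–398, pads at 230 and 420) with no contact. The TCP is 7 mm too deep, so I'll back up, centre, then close.

Call:
arm_command --delta_pos '[[-0.22,0.07,0.08],[0,0,0]]' --rotation '[[0,0,0.06],[0,0,0]]'

```text
clock: 4.0
position: [0.657, -0.2541, 0.113]
tool_rot: [1.574, 1.047, 0.08]
force: [0.2, -0.3, -0.1]
grip_width: 0.0772
```

Run:
```python
from h import *
p,Rt=grasp(RED,.033);plan(p,Rt,n=1)
```

```text
t 4.0 rows 1 shift [ 0.034 -0.01  -0.006] turn [ 0.009 -0.023 -0.004] | dist mm [ 1.  -0.3 -0.2] deg [ 0.1 -0.1 -0. ]
```

Call:
arm_command --delta_pos '[[0,0,0],[0,0,0],[0,0,0],[0,0,0],[0,0,0],[0,0,0],[0,0,0],[0,0,0],[0,0,0],[0,0,0]]' --rotation '[[0,0,0],[0,0,0],[0,0,0],[0,0,0],[0,0,0],[0,0,0],[0,0,0],[0,0,0],[0,0,0],[0,0,0]]' --gripper 1 --grip_force 40

```text
clock: 5.0
position: [0.6576, -0.2548, 0.1152]
tool_rot: [1.571, 1.044, 0.077]
force: [-0.1, -0.5, -0.3]
grip_width: 0.0355
```

Run:
```python
from h import *
p,Rt=grasp(RED,.033);plan(p,Rt,n=1);print(monitor.observe()['force'],monitor.observe()['grip_width'])
```

```text
t 5.0 rows 1 shift [ 0.09  -0.064 -0.03 ] turn [ 0.008 -0.008 -0.033] | dist mm [ 2.7 -1.9 -0.9] deg [ 0.  -0.  -0.2]
[-0.14442223 -0.50208104 -0.31832256] 0.035476247471444934
```

Gripped at 35.5 mm. Next, lift square to the bed.

Call:
arm_command --delta_pos '[[-0.2,0,0],[-0.5,0,0],[-0.6,0,0],[-0.8,0,0],[-0.8,0,0],[0,0,0]]' --rotation '[[0,0,0],[0,0,0],[0,0,0],[0,0,0],[0,0,0],[0,0,0]]'

```text
clock: 5.6
position: [0.6095, -0.2578, 0.1956]
tool_rot: [1.569, 1.047, 0.075]
force: [0.6, 0.6, -1.8]
grip_width: 0.0354
```

Run:
```python
from h import *
s=monitor.observe();print(s['position'],s['grip_width'],s['force'])
im=optics.grab_frame('wrist');cv2.imwrite('pics/w3.png',im[:,:,::-1])
c=optics.camera_params('wrist')
# van assumed held: pose from tool
T=rot(s['tool_rot']);V=np.c_[T[:,1],-T[:,2],-T[:,0]]
import h; h.vanR=lambda psi:V
h.roof(c,im,'red',dict(psi=0,o=np.array(s['position'])-V[:,2]*.0355))
plan([.441,-.0065,.20],toolR(vanR(-.028,0)))
```

```text
[ 0.60949915 -0.25784334  0.19559142] 0.035418776508510844 [ 0.61954145  0.59230723 -1.76454844]
side x at y-50,+50: [[-19.1 -19.2]
 [ 15.   15.1]] ends y: [ 60.6 -27.2] width 34.2 len 87.8
centre off x,y mm -2.1 16.7 dpsi~(tilted) rad 0.0002
t 5.65 rows 12 shift [-0.139 -0.432 -0.712] turn [ 0.082 -0.022 -0.416] | dist mm [ -79.4 -126.  -263.5] deg [  5.9  -1.6 -30. ]
```

The van is held and centred. Carry it to above the red tray and turn it upright.

Call:
arm_command --delta_pos '[[-0.14,-0.43,-0.71],[-0.14,-0.43,-0.71],[-0.14,-0.43,-0.71],[-0.14,-0.43,-0.71],[-0.14,-0.43,-0.71],[-0.14,-0.43,-0.71],[-0.14,-0.43,-0.71],[-0.14,-0.43,-0.71],[-0.14,-0.43,-0.71],[-0.14,-0.43,-0.71]]' --rotation '[[0.08,-0.02,-0.42],[0.08,-0.02,-0.42],[0.08,-0.02,-0.42],[0.08,-0.02,-0.42],[0.08,-0.02,-0.42],[0.08,-0.02,-0.42],[0.08,-0.02,-0.42],[0.08,-0.02,-0.42],[0.08,-0.02,-0.42],[0.08,-0.02,-0.42]]'

```text
clock: 6.65
position: [0.4602, -0.045, 0.1909]
tool_rot: [1.615, 1.509, 0.027]
force: [0.4, 1.3, -0.5]
grip_width: 0.0352
```

Run:
```python
from h import *
print(monitor.observe()['position'])
plan([.441,-.0065,.13],toolR(vanR(-.028,0)))
```

```text
[ 0.46017434 -0.04500957  0.19094999]
t 6.65 rows 3 shift [ 0.668 -0.25  -0.422] turn [ 0.035 -0.01  -0.197] | dist mm [ 59.7 -23.6 -38. ] deg [ 0.6 -0.2 -3.5]
```

Call:
arm_command --delta_pos '[[0.5,-0.2,-0.36],[0.5,-0.2,-0.36],[0.4,-0.2,-0.3],[0.4,-0.13,-0.17],[0,0,0]]' --rotation '[[0.03,0,-0.16],[0.03,0,-0.16],[0.03,0,-0.14],[0.01,0,-0.12],[0,0,0]]'

```text
clock: 7.15
position: [0.4397, -0.0036, 0.1338]
tool_rot: [-2.331, 1.567, 2.36]
force: [0.3, 0.5, -0.6]
grip_width: 0.0357
```

Run:
```python
from h import *
print(monitor.observe()['position'],monitor.observe()['force'])
plan([.441,-.0065,.06],toolR(vanR(-.028,0)),n=5)
im=optics.grab_frame('top');cv2.imwrite('pics/t2.png',cv2.resize(im[120:320,180:480,::-1],None,fx=2.5,fy=2.5))
```

```text
[ 0.43969281 -0.00364805  0.13384868] [ 0.33265393  0.50348479 -0.62401029]
t 7.15 rows 5 shift [0.492 0.01  0.02 ] turn [ 0.011 -0.005  0.005] | dist mm [73.8  1.6  3. ] deg [ 0.3 -0.1  0.2]
```

View pics/t2.png

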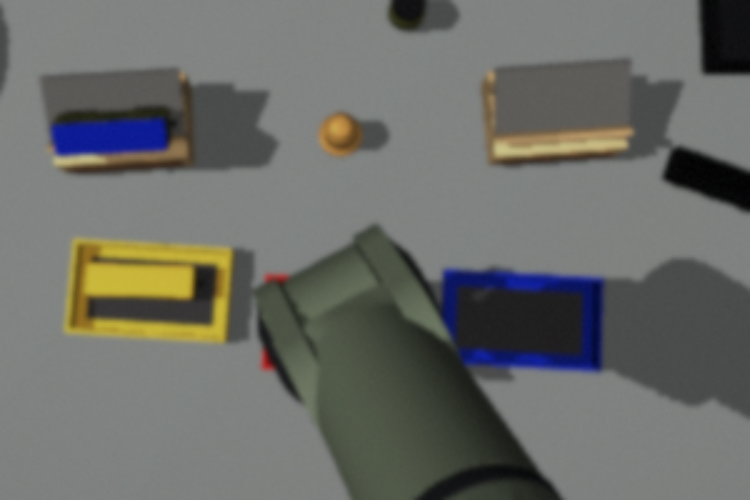

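The right cradle is empty, the arm is over the red tray, and nothing else is disturbed. I'll lower it.

Call:
arm_command --delta_pos '[[0.45,0.02,0.03],[0.45,0.01,0.02],[0.45,0.01,0.02],[0.4,0,0.01],[0.25,0,0.01],[0.1,0,0],[0,0,0]]' --rotation '[[0.02,0,0],[0.01,0,0],[0.01,0,0],[0,0,0],[0,0,0],[0,0,0],[0,0,0]]'

```text
clock: 7.9
position: [0.4443, -0.0087, 0.0718]
tool_rot: [1.852, 1.566, 0.253]
force: [0.7, 0.7, -0.9]
grip_width: 0.036
```

Run:
```python
from h import *
print(monitor.observe()['position'],monitor.observe()['force'])
plan([.441,-.0065,.042],toolR(vanR(-.028,0)),n=4)
```

```text
[ 0.44429186 -0.00867728  0.07180643] [ 0.68027176  0.68253787 -0.85394739]
t 7.9 rows 4 shift [ 0.248 -0.029 -0.017] turn [-0.002 -0.004 -0.012] | dist mm [29.8 -3.5 -2. ] deg [-0.  -0.1 -0.3]
```

Call:
arm_command --delta_pos '[[0.25,-0.03,-0.02],[0.25,-0.03,-0.02],[0.2,-0.03,-0.01],[0.15,-0.02,0],[0,0,0]]' --rotation '[[0,0,-0.02],[0,0,-0.02],[0,0,0],[0,0,0],[0,0,0]]'

```text
clock: 8.4
position: [0.4414, -0.0069, 0.0449]
tool_rot: [2.241, 1.568, 0.641]
force: [-0.0, -0.0, -1.4]
grip_width: 0.0356
```

Run:
```python
from h import *
print(monitor.observe()['position'],monitor.observe()['force'])
plan([.441,-.0065,.042],toolR(vanR(-.028,0)),n=1)
```

```text
[ 0.44137914 -0.00689668  0.04485609] [-1.13075391e-03 -5.89717814e-03 -1.39098301e+00]
t 8.4 rows 1 shift [ 0.095 -0.013 -0.013] turn [-0.008 -0.015 -0.018] | dist mm [ 2.9 -0.4 -0.4] deg [-0.  -0.1 -0.1]
```

No contact yet. I'll step down gently and watch the force.

Call:
arm_command --delta_pos '[[0.07,0,0],[0.05,0,0],[0,0,0]]' --rotation '[[0,0,-0.01],[0,0,0],[0,0,0]]'

```text
clock: 8.7
position: [0.4415, -0.0068, 0.041]
tool_rot: [2.614, 1.569, 1.015]
force: [-0.1, -0.1, -2.0]
grip_width: 0.0352
```

Call:
arm_command --delta_pos '[[0.05,0,0],[0,0,0]]' --rotation '[[0,0,0],[0,0,0]]'

```text
clock: 8.9
position: [0.4418, -0.0068, 0.0412]
tool_rot: [1.734, 1.568, 0.134]
force: [-0.5, 0.0, -0.8]
grip_width: 0.035
```

Call:
arm_command --delta_pos '[[0.06,0,0],[0.06,0,0]]' --rotation '[[0,0,0],[0,0,0]]'

```text
clock: 9.1
position: [0.4422, -0.0069, 0.0403]
tool_rot: [1.27, 1.566, -0.329]
force: [-22.8, 1.8, 92.6]
grip_width: 0.0355
```

Call:
arm_command --delta_pos '[[0.06,0,0],[0.06,0,0]]' --rotation '[[0,0,0],[0,0,0]]'

```text
clock: 9.3
position: [0.4422, -0.007, 0.0403]
tool_rot: [1.065, 1.562, -0.534]
force: [-16.0, 0.5, 61.3]
grip_width: 0.0358
```

Floor contact (stiff). Relax about 1 mm, then release partially.

Call:
arm_command --delta_pos '[[-0.03,0,0],[0,0,0]]' --rotation '[[0,0,0],[0,0,0]]'

```text
clock: 9.5
position: [0.4425, -0.0069, 0.0422]
tool_rot: [1.117, 1.56, -0.483]
force: [-0.3, -1.2, -1.9]
grip_width: 0.0354
```

Call:
arm_command --delta_pos '[[0.04,0,0],[0,0,0]]' --rotation '[[0,0,0],[0,0,0]]'

```text
clock: 9.7
position: [0.4427, -0.007, 0.0407]
tool_rot: [1.138, 1.56, -0.461]
force: [-0.5, 0.1, -2.5]
grip_width: 0.0352
```

Call:
arm_command --delta_pos '[[0,0,0],[0,0,0],[0,0,0],[0,0,0],[0,0,0]]' --rotation '[[0,0,0],[0,0,0],[0,0,0],[0,0,0],[0,0,0]]' --gripper -0.25

```text
clock: 10.2
position: [0.4426, -0.007, 0.0402]
tool_rot: [1.124, 1.561, -0.476]
force: [-0.7, 1.6, -0.4]
grip_width: 0.0537
```

Call:
arm_command --delta_pos '[[-0.3,0,0],[-0.6,0,0],[-0.9,0,0],[-0.9,0,0],[-0.9,0,0],[-0.9,0,0],[-0.9,0,0],[0,0,0]]' --rotation '[[0,0,0],[0,0,0],[0,0,0],[0,0,0],[0,0,0],[0,0,0],[0,0,0],[0,0,0]]'

```text
clock: 11.0
position: [0.4395, -0.0052, 0.2124]
tool_rot: [1.035, 1.563, -0.562]
force: [1.0, 0.2, -0.1]
grip_width: 0.0534
```

Run:
```python
from h import *
s=monitor.observe();print(s['position'],s['grip_width'],s['qpos'])
im=optics.grab_frame('wrist');cv2.imwrite('pics/w4.png',im[:,:,::-1])
p,Rt=grasp(BLUE,.134);print(p);pm=np.array([.52,.17,.27]);Rm=toolR(vanR(.03,12));plan(pm,Rm);plan(p,Rt,pm,Rm)
```

```text
[ 0.43951033 -0.00523152  0.21236065] 0.05340768191243485 [ 0.37055881  0.31855684 -0.60059749  2.08283306  0.25634587  0.80377499
 -0.41085284]
[0.59415943 0.24238067 0.2000474 ]
t 11.05 rows 8 shift [-0.214  0.359 -0.732] turn [-0.066  0.012  0.243] | dist mm [ -59.4   76.8 -177.3] deg [-3.2  0.6 11.7]
t 11.05 rows 5 shift [ 0.613  0.335 -0.459] turn [-0.07   0.027  0.6  ] | dist mm [ 84.3  60.1 -70.1] deg [-2.1  0.8 18. ]
```

View pics/w4.png

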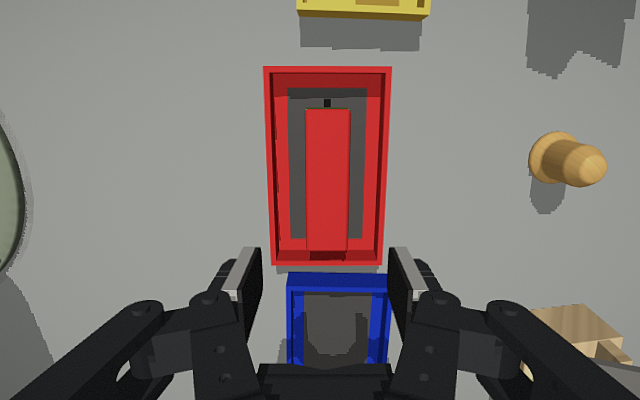

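The wrist view shows the red van upright, square and inside the red tray, with the roof at x 306–350 and the tray at 265–392. Next is the blue van.

Call:
arm_command --delta_pos '[[-0.21,0.36,-0.73],[-0.21,0.36,-0.73],[-0.21,0.36,-0.73],[-0.21,0.36,-0.73],[-0.21,0.36,-0.73],[-0.21,0.36,-0.73],[-0.21,0.36,-0.73],[-0.21,0.36,-0.73]]' --rotation '[[-0.07,0.01,0.24],[-0.07,0.01,0.24],[-0.07,0.01,0.24],[-0.07,0.01,0.24],[-0.07,0.01,0.24],[-0.07,0.01,0.24],[-0.07,0.01,0.24],[-0.07,0.01,0.24]]' --gripper -0.8

```text
clock: 11.85
position: [0.5188, 0.1722, 0.2648]
tool_rot: [1.548, 1.368, 0.009]
force: [0.5, -0.9, 0.7]
grip_width: 0.0768
```

Run:
```python
from h import *
print(monitor.observe()['position']);p,Rt=grasp(BLUE,.134);plan(p,Rt)
```

```text
[0.51880961 0.17222731 0.26477472]
t 11.85 rows 5 shift [ 0.58   0.356 -0.445] turn [-0.065  0.034  0.612] | dist mm [ 78.7  62.9 -68.1] deg [-2.   1.  18.4]
```

Call:
arm_command --delta_pos '[[0.58,0.36,-0.44],[0.58,0.36,-0.44],[0.58,0.36,-0.44],[0.58,0.36,-0.44],[0.5,0.3,-0.4],[0,0,0]]' --rotation '[[-0.06,0.03,0.61],[-0.06,0.03,0.61],[-0.06,0.03,0.61],[-0.06,0.03,0.61],[-0.06,0.03,0.6],[0,0,0]]'

```text
clock: 12.45
position: [0.5912, 0.2477, 0.1956]
tool_rot: [1.574, 1.045, 0.079]
force: [-0.5, -0.6, 0.5]
grip_width: 0.0768
```

Run:
```python
from h import *
p,Rt=grasp(BLUE,.134);plan(p,Rt)
c=optics.camera_params('wrist');im=optics.grab_frame('wrist');cv2.imwrite('pics/w5.png',im[:,:,::-1]);roof(c,im,'blue',BLUE)
```

```text
t 12.45 rows 1 shift [-0.086  0.146  0.184] turn [ 0.053 -0.05  -0.021] | dist mm [-2.6  4.4  5.5] deg [ 0.3 -0.3 -0.1]
side x at y-50,+50: [[-19.  -18.9]
 [ 16.   16.2]] ends y: [ 60.5 -57.4] width 35.1 len 117.9
centre off x,y mm -1.4 1.5 dpsi~(tilted) rad -0.0018
```

View pics/w5.png

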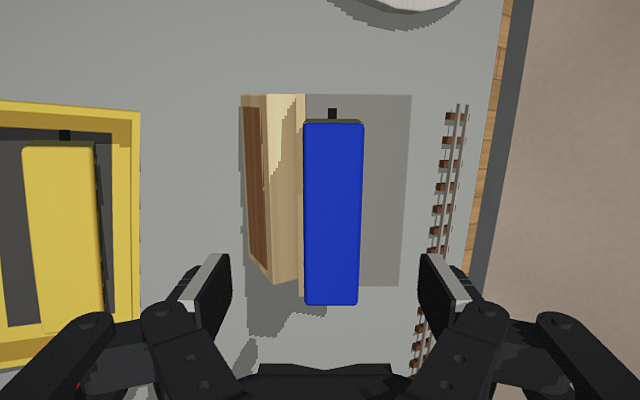

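The wrist view shows the blue roof at (304,122)–(363,305), square between the jaws. The size checks out at 35 × 118 mm, so I'll refine the pose and descend.

```bash
cat >> h.py <<'E'
BLUE['o']=BLUE['o']+vanR(BLUE['psi'])@[-.0014,.0015,0]; BLUE['psi']-=.001
E
python3 - <<'E'
from h import *
p,Rt=grasp(BLUE,.063);plan(p,Rt,n=5)
E
```

```text
t 12.5 rows 5 shift [0.461 0.019 0.021] turn [ 0.011 -0.009 -0.001] | dist mm [69.1  2.8  3.3] deg [ 0.3 -0.3 -0. ]
```

Call:
arm_command --delta_pos '[[0.3,0.03,0.03],[0.5,0.02,0.02],[0.5,0.02,0.02],[0.4,0.01,0.02],[0.3,0.01,0.01],[0.1,0,0],[0,0,0]]' --rotation '[[0.02,-0.02,0],[0.02,-0.02,0],[0.01,0,0],[0,0,0],[0,0,0],[0,0,0],[0,0,0]]'

```text
clock: 13.2
position: [0.6282, 0.2396, 0.1417]
tool_rot: [1.569, 1.051, 0.058]
force: [0.1, 0.8, -0.1]
grip_width: 0.0768
```

Run:
```python
from h import *
p,Rt=grasp(BLUE,.033);plan(p,Rt,n=3)
```

```text
t 13.2 rows 3 shift [ 0.372 -0.015 -0.075] turn [-0.023  0.016  0.013] | dist mm [33.5 -1.4 -6.8] deg [-0.4  0.3  0.2]
```

Call:
arm_command --delta_pos '[[0.3,-0.02,-0.08],[0.3,-0.02,-0.07],[0.25,-0.01,-0.07],[0.1,0,0],[0,0,0],[0,0,0]]' --rotation '[[-0.03,0.02,0.01],[-0.02,0.02,0.01],[-0.02,0.01,0.01],[0,0,0],[0,0,0],[0,0,0]]'

```text
clock: 13.8
position: [0.6415, 0.2484, 0.1156]
tool_rot: [1.573, 1.047, 0.072]
force: [-0.4, 0.5, 1.0]
grip_width: 0.0769
```

Run:
```python
from h import *
p,Rt=grasp(BLUE,.033);plan(p,Rt,n=1)
```

```text
t 13.8 rows 1 shift [ 0.136 -0.014  0.041] turn [ 0.01  -0.017 -0.004] | dist mm [ 4.1 -0.4  1.2] deg [ 0.1 -0.1 -0. ]
```

Call:
arm_command --delta_pos '[[0.06,0,0.03],[0,0,0]]' --rotation '[[0,0,0],[0,0,0]]'

```text
clock: 14.0
position: [0.6425, 0.2475, 0.1145]
tool_rot: [1.573, 1.046, 0.072]
force: [-0.1, -0.8, 0.5]
grip_width: 0.077
```

Call:
arm_command --delta_pos '[[0,0,0],[0,0,0],[0,0,0],[0,0,0],[0,0,0],[0,0,0],[0,0,0],[0,0,0],[0,0,0],[0,0,0]]' --rotation '[[0,0,0],[0,0,0],[0,0,0],[0,0,0],[0,0,0],[0,0,0],[0,0,0],[0,0,0],[0,0,0],[0,0,0]]' --gripper 1 --grip_force 40

```text
clock: 15.0
position: [0.6433, 0.2474, 0.1157]
tool_rot: [1.574, 1.044, 0.072]
force: [0.9, -0.0, 0.7]
grip_width: 0.0356
```

Run:
```python
from h import *
p,Rt=grasp(BLUE,.033);plan(p,Rt,n=1);s=monitor.observe();print(s['grip_width'],s['force'])
```

```text
t 15.0 rows 1 shift [ 0.108 -0.068  0.002] turn [ 0.001 -0.019 -0.028] | dist mm [ 3.3 -2.   0.1] deg [ 0.  -0.1 -0.2]
0.035573111578345334 [ 0.94311247 -0.01990449  0.72411346]
```

Call:
arm_command --delta_pos '[[-0.2,0,0],[-0.5,0,0],[-0.6,0,0],[-0.8,0,0],[-0.8,0,0],[-0.8,0,0],[0,0,0]]' --rotation '[[0,0,0],[0,0,0],[0,0,0],[0,0,0],[0,0,0],[0,0,0],[0,0,0]]'

```text
clock: 15.7
position: [0.5834, 0.2428, 0.214]
tool_rot: [1.57, 1.048, 0.07]
force: [0.8, 0.8, -2.5]
grip_width: 0.0348
```

Run:
```python
from h import *
s=monitor.observe();print(s['position'],s['force'],s['grip_width']);p=np.array(s['position']);T=rot(s['tool_rot'])
m=np.array([.50,.0,.25]);Rm=toolR(vanR(0,12))
plan(m,Rm);plan([.446,-.2086,.15],toolR(vanR(-.05,0)),m,Rm)
# blue tray check: corners of the outer rim in top view, and side view of the rim centre
for n in('top',):
    im=cv2.imread('pics/t2.png');im=cv2.imread('pics/top0.png')[:,:,::-1].copy();k=blobs(im,'blue')[0][0].reshape(-1,2)
    X=onz(optics.camera_params('top'),k,.03);r=cv2.minAreaRect(X[:,:2].astype(np.float32));print(r)
```

```text
[0.58343052 0.24284024 0.21404166] [ 0.77570451  0.8355262  -2.53897194] 0.03479300460565009
t 15.7 rows 10 shift [-0.228 -0.243  0.798] turn [ 0.063 -0.024 -0.299] | dist mm [-81.1 -69.  236.4] deg [  3.8  -1.4 -17.9]
t 15.7 rows 9 shift [ 0.347 -0.225  0.778] turn [ 0.053 -0.006 -0.222] | dist mm [ 86.6 -73.6 208.6] deg [  2.9  -0.3 -12. ]
((0.4464914798736572, -0.20841693878173828), (0.18393155932426453, 0.10442178696393967), 87.11360168457031)
```

Call:
arm_command --delta_pos '[[-0.23,-0.24,0.8],[-0.23,-0.24,0.8],[-0.23,-0.24,0.8],[-0.23,-0.24,0.8],[-0.23,-0.24,0.8],[-0.23,-0.24,0.8],[-0.23,-0.24,0.8],[-0.23,-0.24,0.8],[-0.23,-0.24,0.8],[-0.23,-0.24,0.8]]' --rotation '[[0.06,-0.02,-0.3],[0.06,-0.02,-0.3],[0.06,-0.02,-0.3],[0.06,-0.02,-0.3],[0.06,-0.02,-0.3],[0.06,-0.02,-0.3],[0.06,-0.02,-0.3],[0.06,-0.02,-0.3],[0.06,-0.02,-0.3],[0.06,-0.02,-0.3]]'

```text
clock: 16.7
position: [0.4972, -0.0081, 0.2459]
tool_rot: [1.589, 1.381, 0.025]
force: [-0.2, 0.3, -1.4]
grip_width: 0.0353
```

Run:
```python
from h import *
print(monitor.observe()['position']);plan([.4465,-.2085,.15],toolR(vanR(-.05,0)))
```

```text
[ 0.49724215 -0.00812719  0.24585879]
t 16.7 rows 9 shift [ 0.333 -0.211  0.747] turn [ 0.06  -0.009 -0.201] | dist mm [ 83.6 -69.1 200.4] deg [  3.2  -0.5 -10.8]
```

Call:
arm_command --delta_pos '[[0.33,-0.21,0.75],[0.33,-0.21,0.75],[0.33,-0.21,0.75],[0.33,-0.21,0.75],[0.33,-0.21,0.75],[0.33,-0.21,0.75],[0.33,-0.21,0.75],[0.33,-0.21,0.7],[0.2,-0.1,0.4],[0,0,0]]' --rotation '[[0.06,-0.01,-0.2],[0.06,-0.01,-0.2],[0.06,-0.01,-0.2],[0.06,-0.01,-0.2],[0.06,-0.01,-0.2],[0.06,-0.01,-0.2],[0.06,-0.01,-0.2],[0.06,-0.01,-0.2],[0.04,-0.01,-0.2],[0,0,0]]'

```text
clock: 17.7
position: [0.4448, -0.2119, 0.1465]
tool_rot: [-1.349, 1.557, -2.98]
force: [-0.3, 0.1, -1.5]
grip_width: 0.0355
```

Run:
```python
from h import *
print(monitor.observe()['position']);plan([.4465,-.2085,.09],toolR(vanR(-.05,0)),n=4)
```

```text
[ 0.44480426 -0.21194168  0.14652696]
t 17.7 rows 4 shift [ 0.471  0.017 -0.03 ] turn [-0.025  0.007  0.033] | dist mm [56.5  2.3 -3.7] deg [-0.6  0.2  0.8]
```

Call:
arm_command --delta_pos '[[0.4,0.02,-0.04],[0.5,0.02,-0.03],[0.5,0.01,-0.03],[0.35,0.01,-0.02],[0.15,0,0],[0,0,0]]' --rotation '[[-0.03,0,0.04],[-0.03,0,0.04],[-0.02,0,0.03],[-0.02,0,0.03],[0,0,0],[0,0,0]]'

```text
clock: 18.3
position: [0.4492, -0.2057, 0.0884]
tool_rot: [1.031, 1.566, -0.587]
force: [-0.1, 1.2, -1.5]
grip_width: 0.036
```

Run:
```python
from h import *
print(monitor.observe()['position']);plan([.4465,-.2085,.045],toolR(vanR(-.05,0)),n=4)
im=optics.grab_frame('side');cv2.imwrite('pics/s2.png',cv2.resize(im[100:300,230:530,::-1],None,fx=2.5,fy=2.5))
```

```text
[ 0.44917634 -0.20566029  0.08841057]
t 18.3 rows 4 shift [ 0.362 -0.022  0.024] turn [ 0.008  0.006 -0.011] | dist mm [43.4 -2.7  2.8] deg [ 0.2  0.2 -0.3]
```

View pics/s2.png

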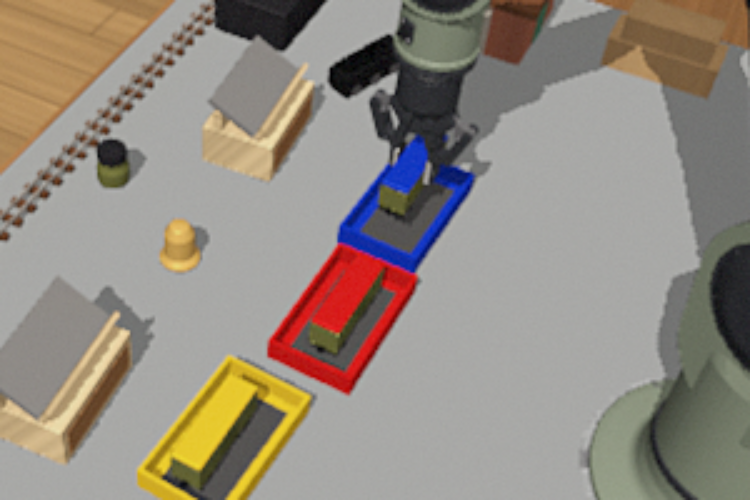

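The side view shows the red van upright in the red tray, and the blue van upright and held above the blue tray. I'll lower it.

Call:
arm_command --delta_pos '[[0.3,-0.02,0.03],[0.35,-0.02,0.02],[0.3,-0.02,0.02],[0.2,-0.02,0.02],[0.1,0,0],[0,0,0]]' --rotation '[[0.01,0,-0.01],[0.01,0,-0.01],[0.01,0,-0.01],[0,0,-0.01],[0,0,0],[0,0,0]]'

```text
clock: 18.95
position: [0.4472, -0.2091, 0.0487]
tool_rot: [0.4, 1.567, -1.222]
force: [-0.2, 0.0, -1.7]
grip_width: 0.0353
```

Run:
```python
from h import *
print(monitor.observe()['position'],monitor.observe()['force']);plan([.4465,-.2085,.042],toolR(vanR(-.05,0)),n=1)
```

```text
[ 0.44723294 -0.20906402  0.04873753] [-0.16035503  0.03090907 -1.73788629]
t 18.95 rows 1 shift [ 0.224 -0.026 -0.018] turn [-0.004  0.033 -0.014] | dist mm [ 6.7 -0.8 -0.5] deg [-0.   0.2 -0.1]
```

Call:
arm_command --delta_pos '[[0.08,0,0],[0.06,0,0],[0.04,0,0],[0,0,0]]' --rotation '[[0,0.01,0],[0,0,0],[0,0,0],[0,0,0]]'

```text
clock: 19.35
position: [0.4476, -0.2092, 0.0433]
tool_rot: [0.726, 1.567, -0.895]
force: [0.5, -0.3, -2.2]
grip_width: 0.0353
```

Call:
arm_command --delta_pos '[[0.03,0,0],[0,0,0]]' --rotation '[[0,0,0],[0,0,0]]'

```text
clock: 19.55
position: [0.4477, -0.2092, 0.0426]
tool_rot: [0.772, 1.567, -0.849]
force: [-1.0, -0.8, -1.7]
grip_width: 0.0357
```

Call:
arm_command --delta_pos '[[0.03,0,0],[0,0,0]]' --rotation '[[0,0,0],[0,0,0]]'

```text
clock: 19.75
position: [0.4478, -0.2093, 0.0418]
tool_rot: [0.798, 1.567, -0.823]
force: [-0.8, -0.0, -1.4]
grip_width: 0.035
```

Call:
arm_command --delta_pos '[[0.02,0,0],[0,0,0]]' --rotation '[[0,0,0],[0,0,0]]'

```text
clock: 19.95
position: [0.4478, -0.2094, 0.0417]
tool_rot: [0.729, 1.566, -0.893]
force: [-1.6, 1.8, 2.0]
grip_width: 0.0354
```

Light floor contact (force sign reversed). Release, rise, and check.

Call:
arm_command --delta_pos '[[0,0,0],[0,0,0],[0,0,0],[0,0,0],[0,0,0]]' --rotation '[[0,0,0],[0,0,0],[0,0,0],[0,0,0],[0,0,0]]' --gripper -0.25

```text
clock: 20.45
position: [0.4481, -0.2095, 0.0418]
tool_rot: [0.816, 1.566, -0.805]
force: [0.2, -0.7, 0.0]
grip_width: 0.0535
```

Call:
arm_command --delta_pos '[[-0.3,0,0],[-0.6,0,0],[-0.9,0,0],[-0.9,0,0],[-0.9,0,0],[-0.9,0,0],[-0.9,0,0],[-0.9,0,0],[0,0,0]]' --rotation '[[0,0,0],[0,0,0],[0,0,0],[0,0,0],[0,0,0],[0,0,0],[0,0,0],[0,0,0],[0,0,0]]'

```text
clock: 21.35
position: [0.4465, -0.2073, 0.2428]
tool_rot: [0.852, 1.567, -0.767]
force: [0.3, -0.0, -0.6]
grip_width: 0.0533
```

Run:
```python
from h import *
s=monitor.observe();print(s['clock'],s['position'],s['force'],s['grip_width'])
w=optics.grab_frame('wrist');d=optics.grab_frame('side');t=optics.grab_frame('top');cv2.imwrite('pics/top9.png',t[:,:,::-1])
cv2.imwrite('pics/end.png',np.vstack([cv2.resize(w[:,:,::-1],(480,300)),cv2.resize(d[100:300,210:530,::-1],(480,300))]))
t0=cv2.imread('pics/top0.png')[:,:,::-1]
for nm,(x,y,X,Y) in dict(yellow=(200,205,280,262),dome=(300,158,335,188),jar=(330,108,360,138),tender=(440,172,500,210),square=(125,228,180,288)).items():
    print(nm,round(np.abs(t0[y:Y,x:X].astype(float)-t[y:Y,x:X]).mean(),2))
```

```text
21.35 [ 0.44648931 -0.20733947  0.24275924] [ 0.30034752 -0.02033222 -0.59081864] 0.05331270388161699
yellow 4.15
dome 4.31
jar 3.56
tender 6.08
square 4.7
```

View pics/end.png

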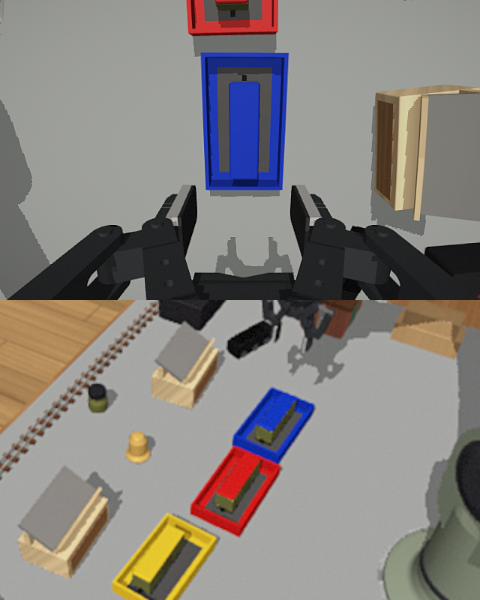

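Both vans stand upright inside their trays (blue roof at wrist (244,130), red and blue also visible in the side view), and the other items look unmoved.

```bash
python3 -c "
from workcell import bot
print(bot.job_done())"
```

```text
the job is handed in; nothing more can be done
None
```

Both vans are put away and the job is handed in at about 21.5 s of the 64 s allowed. I gripped each one square to its cradle bed, turned it upright, lowered it to the tray floor and only then let go.

**Vans:** the last wrist and side pictures show the red van in the red tray and the blue van in the blue tray. Both stand upright and released, and the gripper is clear about 20 cm above the blue tray. At release the TCP was within about 2 mm of each tray centre I had measured. I did not separately measure each van's final height or tilt.

**Other objects:** the yellow van, dome, jar, tender and square show only small pixel differences between the first and last top views. That is a coarse comparison, with the tender highest at 6 grey levels. I did not measure their displacements in mm.

**One rough moment:** the red van met the tray floor harder than intended, with a brief wrist reading of about 95 N against the 120 N limit. I backed off before releasing it. The blue van touched down with only about 2 N.

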